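# Get past the drawer catch and put the tape away

### The arm

A 6-joint arm with a two-finger parallel gripper is mounted at the origin on a cart in front of the work surface, level with it; the furniture and walls round the work are solid. World frame = base frame: x ahead of the robot, y to its left, z up, the work surface at z = 0. Lengths are in mm, angles in degrees, forces in N, time in s.
With the tool pointing down it reaches from about 350 to 975 mm from the base axis. Payload 7.1 kg.
Tool frame: the origin (TCP) lies midway between the tips of the shut fingers; the grasp point (between the pads) lies 19 mm behind it (robot.grip_depth is the distance from the TCP to the grasp point, in mm); z points along the fingers, y is the line along which they close (so a half turn about z gives the same grasp; the last joint's range is limited). The gripper opens to 88 mm and grips with 3 to 60 N. Pads are 20 mm wide; open, the fingers measure 115 mm over their backs; the gripper's body (75 mm by 178 mm) begins 61 mm behind the grasp point.
Start: joints at [-76.49, 24.242, 93.386, -0, 62.372, -1.089], TCP at [157.551, -604.799, 222.675] pointing down, gripper open.
Joint ranges: [-172.04, 172.04], [-51.8, 120.97], [4.93, 147.93], [-75.15, 255.16], [6.16, 154.13], [-145.62, 145.62]. Speed limits (degrees/s): [136.94, 136.94, 172.46, 180, 180, 180].

### API

Orientations are given as a 3x3 rotation matrix whose columns are the frame's x, y, z axes.
In Python, from station import robot gives the robot as it stands. The module is installed in compiled form; this text tells all that it offers.
- The arm moves only by the tool drive_tool, never from a script. Its arguments are lists of equal length, an entry for each row: "travel": the shift along the tool's x, y, z in m, a list of three; "spin": the turn about the tool's z in rad. In form: {"travel": [[x, y, z], ...], "spin": [spin, ...]}. A call has 1 to 20 rows; each row is the pose to reach, as a shift and turn from the pose commanded when the call began, along the tool's axes at that moment; what a row does not reach only later rows make up. A row lasts 1/10 s, in which the tool goes at most 50 mm and 8.59 degrees, less where a joint would pass 70% of its speed; a pose out of reach is approached as far as the arm can. A call with a gripper value outside its range is refused whole. "claw" is the finger opening in m, from 0 to 0.0878, set as the call begins (left out, the last holds). The fingers move at their own pace and stop on an object; "newtons" is the grip in N (left out, the last holds). Time passes only in rows, so rows that repeat a pose let the fingers close. It gives the time, the measured TCP pose, the force, the opening and the grip force at its end, in the units of the state.
- robot.get_obs(): the state, without advancing time (a new reading comes with each control period).
- robot.get_image(name): name is "scene" or "side" or "wrist"; returns the picture (420x560x3 uint8, red, green, blue); there is no depth.
- robot.calibration(name): a dict with "intrinsics" (3x3 intrinsics, pixels), "dist" ([k1, k2, p1, p2, k3] as OpenCV has them; the pictures are not rectified), "origin" and "orientation" of the camera in the world. Camera axes: x right, y up, looking along -z (the intrinsics and any distortion apply to the point x, -y, -z); pixel columns grow to the right and rows downward; lengths in mm; the calibration is good to about 2 mm. A picture is of the moment at which its call begins: read the wrist's pose just before it. calibration takes no time and is no camera call; for the wrist camera it gives the pose at the moment of the call.
- robot.finish_job(): hands the job in; it is judged then, once.
The state is a dict: "time_s": time; "qpos": joint angles; "joint_vel": joint speeds; "joint_torque": joint torques, N m; "tool_pos": TCP position; "orientation": TCP orientation; "force": force on the tool from outside, world axes, zero at the start; "wrist_torque": the same for the moment, N m; "grip_width": opening from 0.0 (shut) to 1.0 (fully open); "grasp_force": force on a finger pad.
Only numpy, scipy, OpenCV 4.12 (cv2) and the standard library are available. Lean on these libraries where they do the work, as an engineer would, in place of code of your own. Each camera call takes 0.05 s, during which the arm holds its last target. There are 200 camera calls.

### The job

Put the smaller of the two tape rolls away in the counter drawer: leave it lying flat in the drawer and the drawer pushed fully shut. Nobody knows whether the drawer's catch is on, so pull the drawer before you touch the catch; if it is held, slide the catch right across to the far end of its slot and pull again. Do not disturb the jars, the marker or the other roll.

Things in the scene. Friction and masses are not known exactly. Their poses are not given: they have to be found in the camera images.
- drawer_unit: low grey metal drawer unit fixed to the counter, 170 (x, deep) x 176 (y, wide) x 70 mm high; origin at the centre of its underside, its -x side is the drawer's front, which looks towards the robot at an angle
- till_drawer (a joint): how far the drawer is out, m: 0 shut, 0.125 fully out; it slides along the unit's -x with about 2 N of friction and stays where it is left. With the catch on it has 5 to 6 mm of play and is then held fast by a steel bolt: do not force it
- drawer_handle (a point): middle of the handle, a round bar 8 mm thick, 100 mm long along the unit's y, on a leg at each end; 48 mm above the counter, its axis 41 mm in front of the drawer's front face: the 37 mm gap behind it is open from above. Moves with the drawer. The front face is 164 wide, its top edge 62 mm above the counter and, when shut, 8 mm in front of the shell
- drawer_floor (a point): middle of the drawer's inner floor, 20 mm above the counter; axes as the unit's; moves with the drawer. The inside is 136 (x) x 144 (y) mm; side and rear walls rise 28 mm above the floor, the front 42 mm. Fully out, the front 123 mm of the floor are clear of the shell: from 68 mm in front of this point to 55 mm behind it
- catch (a joint): position of the catch, m, -0.02 to +0.02 along the unit's y; stays where left, takes about 1.5 N to push, starts anywhere. One end is off, the half towards the other end is on; which is which cannot be seen and changes. If the drawer is held, the catch is over 3 mm from the middle and the farther end is off. Put on while the drawer is out, it would keep the drawer from shutting
- catch_fin (a point): middle of the catch's thumb fin, a dark upright steel block on top of the unit near its front, 18 (x) x 10 (y) mm, its top 8 mm above this point and 20 mm above the unit's top; it slides along the unit's y
- small_roll: the smaller roll of masking tape, lying flat: 66 mm across, 24 mm high (the hole cannot be entered); origin at the centre of its underside. It may lie in any of three places, the other two of which hold the large roll and the peach jar
- big_roll: the larger roll of tape, lying flat: 80 mm across, 24 mm high; origin at the centre of its underside; leave alone
- peach_jar: jar with a pale yellow lid, 60 mm across, 92 mm high; origin at the centre of its underside; leave alone
- honey_jar: jar with a pale yellow lid, 60 mm across, 92 mm high, on the right behind the rolls' places; origin at the centre of its underside; leave alone
- amber_jar: jar with a grey lid, 70 mm across, 86 mm high, standing on the rear half of the drawer unit; origin at the centre of its underside; leave alone
- pickle_jar: tall jar with a white lid, 68 mm across, 122 mm high, right of the cash box; origin at the centre of its underside; leave alone
- red_marker: marker pen lying in front of the cash box, 17 x 125 x 17 mm, long along its y; origin at the centre of its underside; leave alone
- service_bell: counter bell, fixed, 84 mm across, 65 mm high; origin at the centre of its underside
- stapler: desk stapler, fixed, 36 x 150 x 44 mm, long along its y; origin at the centre of its underside
- cash_box: open cash box, fixed, 203 (x) x 256 (y) mm, tray walls 62 mm high, lid raised at the back; origin at the centre of its underside
Mind the look-alikes: they are no part of the job. What is shaped like the small_roll but green or pink is not meant.

How it is judged (in metres and radians):
On the way, in this order (a step that is already met when the one before it is completed fails the run):
1. the drawer has been pulled (out by more than 2.5 mm) with the catch still where it was found (within 6 mm) (value of joint till_drawer above 0.0025 m and distance of catch_fin from where it was at the start of the episode below 0.006 m), for 0.05 s.
2. the drawer is out by more than 90 mm (value of joint till_drawer above 0.09 m), for 0.1 s.
3. the small roll lies released in the drawer, flat on its floor (z of small_roll in the frame of drawer_floor between -0.004 and 0.006 m and x of small_roll in the frame of drawer_floor between -0.07 and 0.07 m and y of small_roll in the frame of drawer_floor between -0.075 and 0.075 m and contact force between the fingers and small_roll below 0.1 N), for 0.1 s.
At the end, for the whole second after the job is handed in: the drawer is shut to within 6 mm and the small roll lies in it, flat on the drawer's floor (within 6 mm and 0.15 rad), at rest (value of joint till_drawer below 0.006 m and z of small_roll in the frame of drawer_floor between -0.004 and 0.006 m and x of small_roll in the frame of drawer_floor between -0.07 and 0.07 m and y of small_roll in the frame of drawer_floor between -0.075 and 0.075 m and angle between small_roll's own z axis and vertical below 0.15 rad and linear speed of small_roll below 0.02 m/s); the robot touches nothing.
It fails at once if the large roll, a jar or the marker is shifted by more than 25 mm (distance of any of big_roll, peach_jar, honey_jar, amber_jar, pickle_jar, red_marker from where it was at the start of the episode above 0.025 m).
It fails at once if a jar is tipped by more than 0.35 rad (angle between any of peach_jar, honey_jar, amber_jar, pickle_jar's own z axis and vertical above 0.35 rad).
It also fails if it takes over 72 s, if anything falls off the work surface, if the arm or the gripper's body presses on something with over 40 N, if the wrist force passes 120 N, or if a joint passes its speed limit or range.

## Working session

There is one attempt and no reset: what is moved stays moved. The work goes in short steps, Python scripts to look and compute and a tool call to move; the robot and the scene stay as the last step left them, time stands still between calls to the robot, and variables do not carry over. Pictures are saved under pics/ and viewed, at most 10 in all, crops included, and the job is handed in when it is done.

Besides the shell and the picture viewer there is one more tool, called as name([rows], argument=value, ...), one row to a line, values as JSON. drive_tool: Moves the arm, as the interface text tells. Its arguments: {"type":"object","properties":{"travel":{"type":"array"},"spin":{"type":"array"},"claw":{"type":"number"},"newtons":{"type":"number"}},"required":["travel","spin"]}

```bash
mkdir -p pics; cat > h.py <<'E'
import numpy as np, cv2
from station import robot
def ray(cal,px):
    K=np.array(cal["intrinsics"],float);d=np.array(cal["dist"],float)
    p=cv2.undistortPoints(np.array(px,float).reshape(-1,1,2),K,d).reshape(-1,2)
    R=np.array(cal["orientation"]);v=np.c_[p[:,0],-p[:,1],-np.ones(len(p))]@R.T
    return np.array(cal["origin"],float),v
def onz(cal,px,z):
    o,v=ray(cal,px);return o+v*((z-o[2])/v[:,2])[:,None]
def proj(cal,P):
    K=np.array(cal["intrinsics"],float);d=np.array(cal["dist"],float)
    R=np.array(cal["orientation"]);c=(np.array(P,float).reshape(-1,3)-np.array(cal["origin"]))@R
    return cv2.projectPoints((c*[1,-1,-1]).reshape(-1,1,3),np.zeros(3),np.zeros(3),K,d)[0].reshape(-1,2)
def shot(n,f):
    im=cv2.cvtColor(robot.get_image(n),cv2.COLOR_RGB2BGR);cv2.imwrite('pics/'+f,im);return im
def shift(dp):  # world mm -> tool-axes m
    R=np.array(robot.get_obs()["orientation"]);return np.round(R.T@np.array(dp)/1000,4)
E
python3 - <<'E'
from h import *
np.set_printoptions(precision=2,suppress=True)
for n in("scene","side"):
    shot(n,n+'0.png');c=robot.calibration(n);print(n,c["origin"],c["intrinsics"],np.array(c["orientation"]))
o=robot.get_obs();print(o)
E
```

```text
scene [-217.88  730.33 1064.51] [[491.27   0.   281.19]
 [  0.   491.27 206.19]
 [  0.     0.     1.  ]] [[-0.67  0.5  -0.55]
 [-0.75 -0.45  0.49]
 [-0.    0.74  0.68]]
side [ 543.13 1119.88  804.17] [[501.85   0.   275.11]
 [  0.   501.85 208.53]
 [  0.     0.     1.  ]] [[-1.    0.02 -0.02]
 [-0.02 -0.55  0.83]
 [ 0.01  0.83  0.55]]
{'time_s': 0.1, 'qpos': array([-76.49,  24.28,  93.43,  -0.  ,  62.37,  -1.09]), 'joint_vel': array([-0.06, -0.11, -0.04, -0.01,  0.06, -0.09]), 'joint_torque': array([ -0.  , -54.56, -27.43,   0.06,   0.02,  -0.  ]), 'tool_pos': array([ 157.44, -604.31,  221.98]), 'orientation': array([[ 0.97,  0.25, -0.  ],
       [ 0.25, -0.97,  0.  ],
       [ 0.  , -0.  , -1.  ]]), 'force': array([ 0.73, -1.06, -0.24]), 'wrist_torque': array([-0.03, -0.01, -0.05]), 'grasp_force': 0.0, 'grip_width': 0.9999976850676502}
```

View pics/scene0.png

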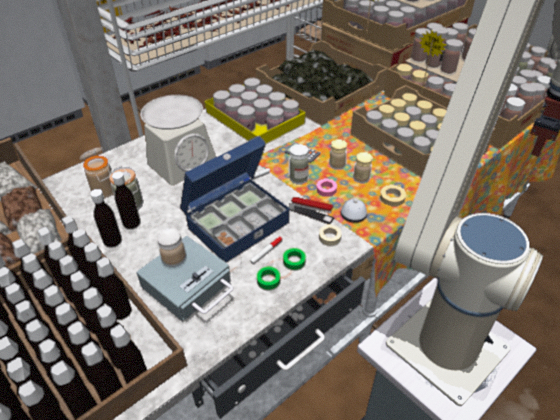

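View pics/side0.png

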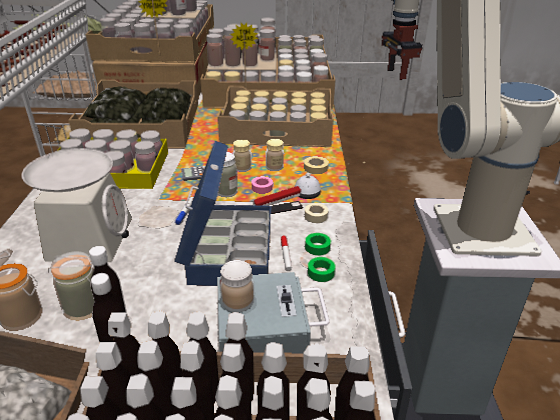

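The scene view shows two cream rolls at (330,234) and (393,194). The green rings at (269,277) and (294,258) and the pink ring at (326,186) are look-alikes. The drawer unit is around (185,275), with its handle at (214,300) and the catch fin near (195,275). Next I'll measure the rolls and take one close crop.

```bash
python3 - <<'E'
from h import *
np.set_printoptions(precision=1,suppress=True)
for n,pts in(("scene",[(330,234),(393,194)]),("side",[(316,213),(316,164)])):
    im=cv2.imread(f'pics/{n}0.png');c=robot.calibration(n)
    hsv=cv2.cvtColor(im,cv2.COLOR_BGR2HSV)
    m=cv2.inRange(hsv,(12,25,110),(32,135,255))
    for p in pts:
        w=np.zeros_like(m);cv2.circle(w,p,20,255,-1);mm=m&w
        k,l,s,ce=cv2.connectedComponentsWithStats(mm)
        i=1+np.argmax(s[1:,4]);ys,xs=np.where(l==i)
        hull=cv2.convexHull(np.c_[xs,ys].astype(np.float32)).reshape(-1,2)
        P=onz(c,hull,24)[:,:2]
        # rotate to view axis: width across view dir
        o=np.array(c["origin"])[:2];d=P.mean(0)-o;d/=np.linalg.norm(d);t=np.array([-d[1],d[0]])
        a=P@d;b=P@t
        print(n,p,s[i],"width",np.ptp(b),"depth",np.ptp(a),"ctr(far edge)",d*(a.max()-np.ptp(b)/2)+t*(b.max()+b.min())/2)
a=cv2.imread('pics/scene0.png');b=cv2.imread('pics/side0.png')
A=cv2.resize(a[225:330,130:250],None,fx=4,fy=4,interpolation=cv2.INTER_CUBIC)[:300] if 0 else cv2.resize(a[220:325,130:250],(400,350),interpolation=cv2.INTER_CUBIC)
B=cv2.resize(b[250:355,215:335],(400,350),interpolation=cv2.INTER_CUBIC)
C=cv2.resize(a[170:250,290:420],(400,246),interpolation=cv2.INTER_CUBIC)
D=cv2.resize(b[140:230,240:370],(400,246),interpolation=cv2.INTER_CUBIC)
cv2.imwrite('pics/crop1.png',np.vstack([np.hstack([A,B]),np.hstack([C,D])]))
E
```

```text
scene (330, 234) [319 224  23  22 271] width 64.66911329398664 depth 86.92033203082764 ctr(far edge) [445.8 -52.2]
scene (393, 194) [379 184  33  23 394] width 100.79346735121237 depth 109.80981021287442 ctr(far edge) [ 424.5 -332.6]
side (316, 213) [304 200  25  23 323] width 67.095441262473 depth 110.14068276768677 ctr(far edge) [450.4 -66.6]
side (316, 164) [303 156  29  13 211] width 91.45990179220024 depth 78.60064779049708 ctr(far edge) [ 436.8 -325.5]
```

View pics/crop1.png

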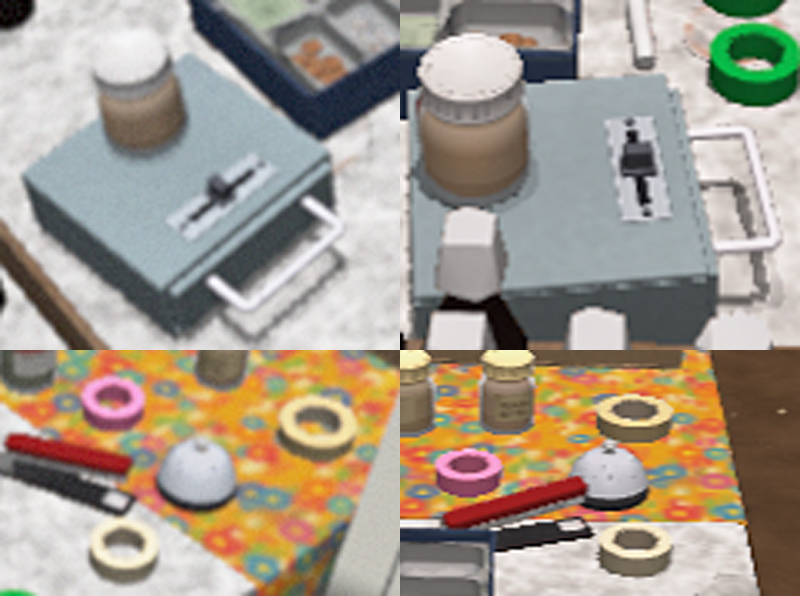

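```bash
python3 - <<'E'
from h import *
np.set_printoptions(precision=1,suppress=True)
s=robot.calibration("scene");d=robot.calibration("side")
S=lambda *p:[(130+x*.3,220+y*.3) for x,y in p]
D=lambda *p:[(215+(x-400)*.3,250+y*.3) for x,y in p]
print("top S back-left, back-right, front-right, front-left\n",onz(s,S((25,178),(185,55),(325,157),(163,288)),70))
print("handle S (left,right ends)\n",onz(s,S((240,306),(341,230)),49))
print("handle D (right,left)\n",onz(d,D((748,132),(770,243)),49))
print("top D front-right, front-left, backleft\n",onz(d,D((676,78),(708,277),(415,295)),70))
print("fin top S,D",onz(s,S((216,178)),89),onz(d,D((637,147)),89))
print("slot plate S (left,right)",onz(s,S((183,228),(260,170)),70.5),"D(right,left)",onz(d,D((631,123),(643,212)),70.5))
print("slot plate centres: S",onz(s,S((221,200)),71),"D",onz(d,D((638,168)),71))
print("amber lid S,D",onz(s,S((130,50)),86+70),onz(d,D((470,65)),156))
E
```

```text
top S back-left, back-right, front-right, front-left
 [[646.  465.   70. ]
 [674.2 297.3  70. ]
 [506.4 277.3  70. ]
 [485.9 441.9  70. ]]
handle S (left,right ends)
 [[448.8 402.   49. ]
 [454.7 303.   49. ]]
handle D (right,left)
 [[461.4 302.3  49. ]
 [453.1 399.4  49. ]]
top D front-right, front-left, backleft
 [[508.8 274.5  70. ]
 [492.9 446.8  70. ]
 [659.8 464.7  70. ]]
fin top S,D [[531.6 360.8  89. ]] [[534.5 361.   89. ]]
slot plate S (left,right) [[522.  400.3  70.5]
 [529.5 323.5  70.5]] D(right,left) [[538.2 319.4  70.5]
 [530.4 397.2  70.5]]
slot plate centres: S [[524.8 363.6  71. ]] D [[533.6 360.5  71. ]]
amber lid S,D [[629.9 363.4 156. ]] [[634.2 365.5 156. ]]
```

The smaller roll is at scene (330,234). It measures about 65–67 mm across against 90–100 mm for the other one at (393,194), it is cream coloured, and it lies near (448,-60). The crops show the handle near (454,352), the fin near (533,361) and the unit's yaw at about 6°. I'll move over the roll now and look with the wrist camera.

drive_tool([
  [0.4,-0.46,-0.08],
  [0.4,-0.46,-0.08],
  [0.4,-0.46,-0.08],
  [0.4,-0.46,-0.08],
  [0.4,-0.46,-0.08],
  [0.4,-0.46,-0.08],
  [0.4,-0.46,-0.08],
  [0.4,-0.46,-0.08],
  [0.4,-0.46,-0.08],
  [0.4,-0.46,-0.08],
  [0.4,-0.46,-0.08],
  [0.4,-0.46,-0.08],
  [0.4,-0.46,-0.08],
  [0.4,-0.46,-0.08],
  [0.4,-0.46,-0.08],
  [0.4,-0.46,-0.08],
], spin=[-1.42,-1.42,-1.42,-1.42,-1.42,-1.42,-1.42,-1.42,-1.42,-1.42,-1.42,-1.42,-1.42,-1.42,-1.42,-1.42])

```text
time_s: 1.7
tool_pos: [428.0, -59.7, 302.3]
orientation: [[-0.103, 0.995, -0.001], [0.995, 0.103, -0.0], [0.0, -0.001, -1.0]]
force: [-0.4, 1.1, 0.5]
grip_width: 1.0
grasp_force: 0.0
```

```bash
python3 - <<'E'
from h import *
np.set_printoptions(precision=2,suppress=True)
c=robot.calibration("wrist");shot("wrist","w1.png");o=robot.get_obs()
print(o["time_s"],o["tool_pos"],o["orientation"],c["origin"],c["orientation"])
print(proj(c,[(448,-60,24)]))
np.save('w1.npy',c,allow_pickle=True)
E
```

```text
1.75 [428.05 -59.77 302.37] [[-0.1   0.99 -0.  ]
 [ 0.99  0.1  -0.  ]
 [ 0.   -0.   -1.  ]] [420.35  13.35 464.11] [[ 0.99 -0.1  -0.03]
 [ 0.1   0.96  0.26]
 [-0.   -0.26  0.96]]
[[301.1  173.83]]
```

View pics/w1.png

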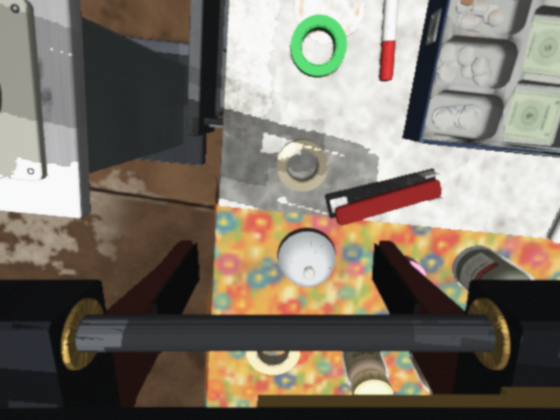

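The wrist view shows the roll at about (302,166), lying in shadow. The bell is at (306,257), the stapler at (385,195) and a green ring at (319,45). Now I'll go over the handle.

drive_tool([
  [0.4,0.055,0.05],
  [0.4,0.055,0.05],
  [0.4,0.055,0.05],
  [0.4,0.055,0.05],
  [0.4,0.055,0.05],
  [0.4,0.055,0.05],
  [0.4,0.055,0.05],
  [0.4,0.055,0.05],
  [0.4,0.055,0.05],
  [0.4,0.055,0.05],
  [0.4,0.055,0.05],
  [0.4,0.055,0.05],
], spin=[0,0,0,0,0,0,0,0,0,0,0,0], claw=0.03)

```text
time_s: 2.95
tool_pos: [442.2, 342.9, 252.9]
orientation: [[-0.102, 0.995, -0.0], [0.995, 0.102, -0.0], [-0.0, -0.0, -1.0]]
force: [0.4, -0.4, -1.1]
grip_width: 0.342
grasp_force: 0.0
```

```bash
python3 - <<'E'
from h import *
np.set_printoptions(precision=2,suppress=True)
c=np.load('w1.npy',allow_pickle=True).item();print("roll",onz(c,[(302,166)],24),np.ptp(onz(c,[(277,166),(328,166)],24),axis=0),np.ptp(onz(c,[(302,140),(302,193)],24),axis=0))
c=robot.calibration("wrist");shot("wrist","w2.png");o=robot.get_obs()
np.save('w2.npy',c,allow_pickle=True)
print(o["time_s"],o["tool_pos"])
E
```

```text
roll [[447.99 -49.87  24.  ]] [64.65  6.7   0.  ] [ 7.86 67.43  0.  ]
3.0 [442.25 343.06 253.03]
```

View pics/w2.png

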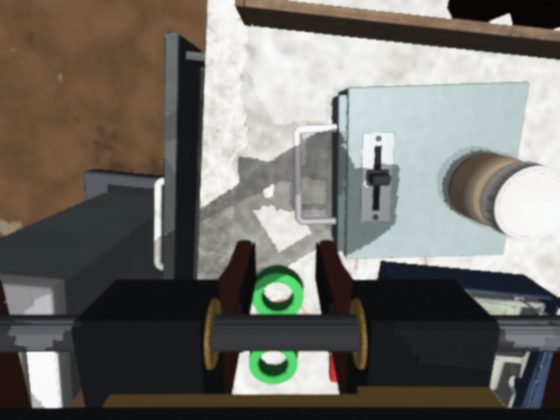

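```bash
python3 - <<'E'
from h import *
np.set_printoptions(precision=1,suppress=True)
c=np.load('w2.npy',allow_pickle=True).item();im=cv2.imread('pics/w2.png')
h=onz(c,[(298,130),(297,175),(299,220)],50);print("bar",h)
print("top corners fr-left, bk-left, fr-right",onz(c,[(349,87),(528,83),(349,257)],70))
print("plate corners",onz(c,[(362,133),(396,133),(396,221),(362,221)],70.5), "mean",onz(c,[(362,133),(396,133),(396,221),(362,221)],70.5).mean(0))
print("fin",onz(c,[(377,177)],90),"slot ends",onz(c,[(377,147),(376,212)],70.5))
g=im.astype(int).sum(2)
for r in (135,150,165,180,195,210): print(r,g[r,290:308])
E
```

```text
bar [[449.3 399.9  50. ]
 [453.5 353.4  50. ]
 [461.2 303.8  50. ]]
top corners fr-left, bk-left, fr-right [[491.8 444.9  70. ]
 [657.5 465.   70. ]
 [517.8 274.1  70. ]]
plate corners [[510.6 404.3  70.5]
 [543.5 407.6  70.5]
 [560.2 319.3  70.5]
 [525.  315.7  70.5]] mean [534.8 361.7  70.5]
fin [[527. 366.  90.]] slot ends [[527.4 392.5  70.5]
 [537.8 326.8  70.5]]
135 [642 637 615 620 683 724 741 738 711 629 515 509 575 613 626 634 639 641]
150 [418 403 375 356 366 410 446 466 461 442 423 412 410 407 406 399 375 346]
165 [358 347 328 324 348 391 432 456 456 420 377 351 357 352 341 328 319 320]
180 [358 357 348 334 339 374 419 447 452 434 406 395 418 426 426 423 420 413]
195 [416 382 364 351 364 419 474 519 543 532 495 439 406 399 394 396 408 413]
210 [485 492 497 484 456 447 495 545 575 567 521 443 392 388 401 410 418 421]
```

The wrist view shows the bar at column 298, rows 128–222, giving a middle of (455,352) and a yaw of about 7°. That agrees with the other two views. Next I'll descend with the fingers astride the bar.

drive_tool([
  [0.008,0.014,0.0],
  [0.008,0.014,0.05],
  [0.008,0.014,0.1],
  [0.008,0.014,0.14],
  [0.008,0.014,0.17],
  [0.008,0.014,0.19],
  [0.008,0.014,0.205],
  [0.008,0.014,0.215],
  [0.008,0.014,0.222],
  [0.008,0.014,0.222],
  [0.008,0.014,0.222],
], spin=[-0.015,-0.015,-0.015,-0.015,-0.015,-0.015,-0.015,-0.015,-0.015,-0.015,-0.015])

```text
time_s: 4.1
tool_pos: [455.4, 354.4, 31.4]
orientation: [[-0.119, 0.993, 0.001], [0.993, 0.119, 0.001], [0.001, 0.001, -1.0]]
force: [0.7, -0.0, 0.6]
grip_width: 0.339
grasp_force: 0.0
```

drive_tool([
  [0,0,0],
  [0,0,0],
  [0,0,0],
  [0,0,0],
  [0,0,0],
  [0,0,0],
], spin=[0,0,0,0,0,0], claw=0, newtons=20)

```text
time_s: 4.7
tool_pos: [453.8, 354.0, 31.0]
orientation: [[-0.119, 0.993, -0.002], [0.993, 0.119, -0.001], [-0.0, -0.002, -1.0]]
force: [-5.3, 0.2, 5.4]
grip_width: 0.08
grasp_force: 20.0
```

drive_tool([
  [0,-0.002,0],
  [0,-0.004,0],
  [0,-0.006,0],
  [0,-0.008,0],
  [0,-0.008,0],
], spin=[0,0,0,0,0])

```text
time_s: 5.2
tool_pos: [447.0, 353.1, 31.0]
orientation: [[-0.119, 0.993, 0.0], [0.993, 0.119, 0.0], [0.0, 0.0, -1.0]]
force: [0.5, -1.8, 4.7]
grip_width: 0.079
grasp_force: 20.0
```

drive_tool([
  [0,-0.002,0],
  [0,-0.004,0],
  [0,-0.006,0],
  [0,-0.006,0],
], spin=[0,0,0,0])

```text
time_s: 5.6
tool_pos: [440.9, 352.3, 31.0]
orientation: [[-0.119, 0.993, 0.0], [0.993, 0.119, -0.0], [-0.0, -0.0, -1.0]]
force: [0.4, -3.5, 5.6]
grip_width: 0.083
grasp_force: 20.0
```

The drawer moved 13 mm with almost no resistance, so the catch is off. I'll pull on.

drive_tool([
  [-0.001,-0.015,0],
  [-0.001,-0.03,0],
  [-0.002,-0.045,0],
  [-0.002,-0.06,0],
  [-0.003,-0.075,0],
  [-0.003,-0.09,0],
  [-0.003,-0.1,0],
  [-0.003,-0.106,0],
  [-0.003,-0.106,0],
], spin=[0,0,0,0,0,0,0,0,0])

```text
time_s: 6.5
tool_pos: [334.8, 338.1, 31.0]
orientation: [[-0.119, 0.993, 0.0], [0.993, 0.119, 0.002], [0.002, 0.001, -1.0]]
force: [-3.3, 7.9, 3.3]
grip_width: 0.085
grasp_force: 20.0
```

drive_tool([
  [0,0,0],
  [0,0,0],
  [0,0,0],
  [0,0,0],
  [0,0,-0.03],
  [0,0,-0.07],
  [0,0,-0.12],
  [0,0,-0.17],
  [0,0,-0.22],
  [0,0,-0.25],
  [0,0,-0.25],
], spin=[0,0,0,0,0,0,0,0,0,0,0], claw=0.03)

```text
time_s: 7.6
tool_pos: [337.9, 338.4, 285.2]
orientation: [[-0.118, 0.993, 0.006], [0.993, 0.118, 0.006], [0.005, 0.007, -1.0]]
force: [-0.1, 0.8, -0.2]
grip_width: 0.342
grasp_force: 0.0
```

```bash
python3 - <<'E'
from h import *
np.set_printoptions(precision=2,suppress=True)
c=robot.calibration("wrist");w=shot("wrist","w3.png");o=robot.get_obs();s=shot("scene","s3.png")
np.save('w3.npy',c,allow_pickle=True)
print(o["time_s"],o["tool_pos"])
E
```

```text
7.65 [336.88 337.39 282.5 ]
```

View pics/w3.png

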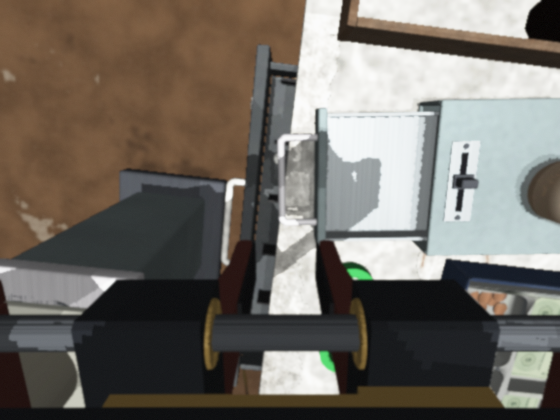

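The drawer is open. Its inside spans about columns 328–425 and rows 115–235, with the bar at column 282.

```bash
python3 - <<'E'
from h import *
np.set_printoptions(precision=1,suppress=True)
c=np.load('w3.npy',allow_pickle=True).item()
print("bar",onz(c,[(282,140),(281,218)],50))
print("front outer top L,R",onz(c,[(318,111),(318,238)],62),"front inner top",onz(c,[(328,113),(327,238)],62))
print("side wall inner top L near/far, R near/far",onz(c,[(330,115),(418,116),(330,234),(415,235)],48))
print("shell front edge",onz(c,[(440,102),(426,254)],70))
o=robot.get_obs();R=np.array(o["orientation"]);p=np.array(o["tool_pos"]);print(p)
print("to above roll", shift(np.array([448,-50,150])-p))
E
```

```text
bar [[330.4 382.5  50. ]
 [339.9 291.2  50. ]]
front outer top L,R [[365.  418.2  62. ]
 [385.7 275.4  62. ]] front inner top [[376.  417.5  62. ]
 [396.3 276.6  62. ]]
side wall inner top L near/far, R near/far [[380.3 415.9  48. ]
 [477.9 426.3  48. ]
 [401.6 277.3  48. ]
 [504.9 288.1  48. ]]
shell front edge [[489.4 442.   70. ]
 [513.  273.3  70. ]]
[336.1 336.6 280.7]
to above roll [-0.4  0.1  0.1]
```

drive_tool([
  [-0.397,0.066,0.0],
  [-0.397,0.066,0.0],
  [-0.397,0.066,0.0],
  [-0.397,0.066,0.0],
  [-0.397,0.066,0.0],
  [-0.397,0.066,0.0],
  [-0.397,0.066,0.0],
  [-0.397,0.066,0.0],
  [-0.397,0.066,0.05],
  [-0.397,0.066,0.1],
  [-0.397,0.066,0.13],
  [-0.397,0.066,0.13],
  [-0.397,0.066,0.13],
  [-0.397,0.066,0.13],
], spin=[0,0,0,0,0,0,0,0,0,0,0,0,0,0], claw=0.087)

```text
time_s: 9.1
tool_pos: [449.6, -49.4, 151.7]
orientation: [[-0.119, 0.993, 0.001], [0.993, 0.119, -0.0], [-0.0, 0.001, -1.0]]
force: [0.1, 0.0, -0.1]
grip_width: 0.994
grasp_force: 0.0
```

```bash
python3 - <<'E'
from h import *
np.set_printoptions(precision=2,suppress=True)
c=robot.calibration("wrist");w=shot("wrist","w4.png");o=robot.get_obs()
np.save('w4.npy',c,allow_pickle=True)
print(o["time_s"],o["tool_pos"],proj(c,[(448,-50,24),(448+33,-50,24),(448,-17,24)]))
E
```

```text
9.15 [449.92 -49.44 152.04] [[283.34 201.28]
 [321.23 205.68]
 [287.99 163.32]]
```

View pics/w4.png

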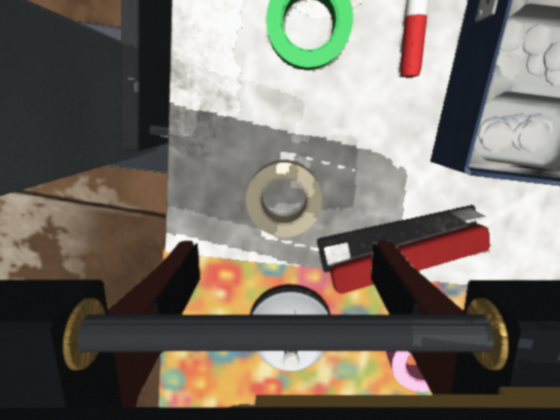

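The roll is centred at (284,200), spanning 246–322, and the prediction was (283,201), so the position holds. The stapler corner at (320,240) is clear of the fingers. I'll descend and grip.

drive_tool([
  [0,-0.001,0.04],
  [0,-0.001,0.08],
  [0,-0.001,0.11],
  [0,-0.001,0.13],
  [0,-0.001,0.142],
  [0,-0.001,0.146],
  [0,-0.001,0.146],
  [0,-0.001,0.146],
], spin=[0,0,0,0,0,0,0,0])

```text
time_s: 9.95
tool_pos: [448.8, -49.7, 5.7]
orientation: [[-0.119, 0.993, 0.002], [0.993, 0.119, -0.0], [-0.001, 0.002, -1.0]]
force: [-0.3, -0.2, -0.1]
grip_width: 0.991
grasp_force: 0.0
```

drive_tool([
  [0,0,0],
  [0,0,0],
  [0,0,0],
  [0,0,0],
  [0,0,0],
  [0,0,-0.01],
  [0,0,-0.04],
  [0,0,-0.08],
  [0,0,-0.12],
  [0,0,-0.16],
  [0,0,-0.19],
  [0,0,-0.19],
], spin=[0,0,0,0,0,0,0,0,0,0,0,0], claw=0.05, newtons=20)

```text
time_s: 11.15
tool_pos: [450.2, -49.9, 199.0]
orientation: [[-0.119, 0.993, 0.008], [0.993, 0.119, -0.001], [-0.002, 0.008, -1.0]]
force: [0.3, 0.5, -1.2]
grip_width: 0.742
grasp_force: 20.0
```

drive_tool([
  [0.399,0.043,0],
  [0.399,0.043,0],
  [0.399,0.043,0],
  [0.399,0.043,0],
  [0.399,0.043,0],
  [0.399,0.043,0],
  [0.399,0.043,0],
  [0.399,0.043,0],
  [0.399,0.043,0],
  [0.399,0.043,0],
  [0.399,0.043,0],
  [0.399,0.043,0],
  [0.399,0.043,0],
  [0.399,0.043,0],
], spin=[-1.571,-1.571,-1.571,-1.571,-1.571,-1.571,-1.571,-1.571,-1.571,-1.571,-1.571,-1.571,-1.571,-1.571])

```text
time_s: 12.55
tool_pos: [443.0, 351.4, 194.3]
orientation: [[-0.993, -0.117, -0.001], [-0.117, 0.993, -0.0], [0.001, -0.0, -1.0]]
force: [-0.9, -0.7, -0.7]
grip_width: 0.739
grasp_force: 20.0
```

drive_tool([
  [0,0,0.04],
  [0,0,0.08],
  [0,0,0.12],
  [0,0,0.15],
  [0,0,0.16],
  [0,0,0.165],
  [0,0,0.165],
], spin=[0,0,0,0,0,0,0])

```text
time_s: 13.25
tool_pos: [443.6, 352.0, 30.2]
orientation: [[-0.993, -0.118, 0.001], [-0.118, 0.993, 0.0], [-0.001, 0.0, -1.0]]
force: [0.0, -0.1, -0.8]
grip_width: 0.743
grasp_force: 20.0
```

drive_tool([
  [0,0,0.002],
  [0,0,0.004],
  [0,0,0.0045],
  [0,0,0.0045],
], spin=[0,0,0,0])

```text
time_s: 13.65
tool_pos: [443.4, 351.9, 25.7]
orientation: [[-0.993, -0.119, 0.001], [-0.119, 0.993, 0.001], [-0.001, 0.0, -1.0]]
force: [-0.1, 0.0, -1.8]
grip_width: 0.747
grasp_force: 20.0
```

drive_tool([
  [0,0,0],
  [0,0,0],
  [0,0,0],
  [0,0,0],
  [0,0,-0.02],
  [0,0,-0.06],
  [0,0,-0.1],
  [0,0,-0.15],
  [0,0,-0.2],
  [0,0,-0.23],
  [0,0,-0.23],
], spin=[0,0,0,0,0,0,0,0,0,0,0], claw=0.084)

```text
time_s: 14.75
tool_pos: [445.3, 353.4, 260.4]
orientation: [[-0.993, -0.119, 0.007], [-0.119, 0.993, 0.006], [-0.008, 0.005, -1.0]]
force: [-0.1, 0.1, -0.2]
grip_width: 0.955
grasp_force: 0.0
```

```bash
python3 - <<'E'
from h import *
np.set_printoptions(precision=2,suppress=True)
c=robot.calibration("wrist");w=shot("wrist","w5.png");s=shot("scene","s5.png");d=shot("side","d5.png");o=robot.get_obs()
np.save('w5.npy',c,allow_pickle=True)
print(o["time_s"],o["tool_pos"],proj(c,[(443.5,352,44)]))
A=cv2.resize(s[210:330,130:290],(400,300),interpolation=cv2.INTER_CUBIC);B=cv2.resize(d[240:360,215:375],(400,300),interpolation=cv2.INTER_CUBIC)
cv2.imwrite('pics/m5.png',np.vstack([np.hstack([A,B]),np.hstack([cv2.resize(w,(400,300)),np.zeros((300,400,3),np.uint8)])]))
E
```

```text
14.9 [442.53 351.26 254.19] [[282.24 177.3 ]]
```

View pics/m5.png

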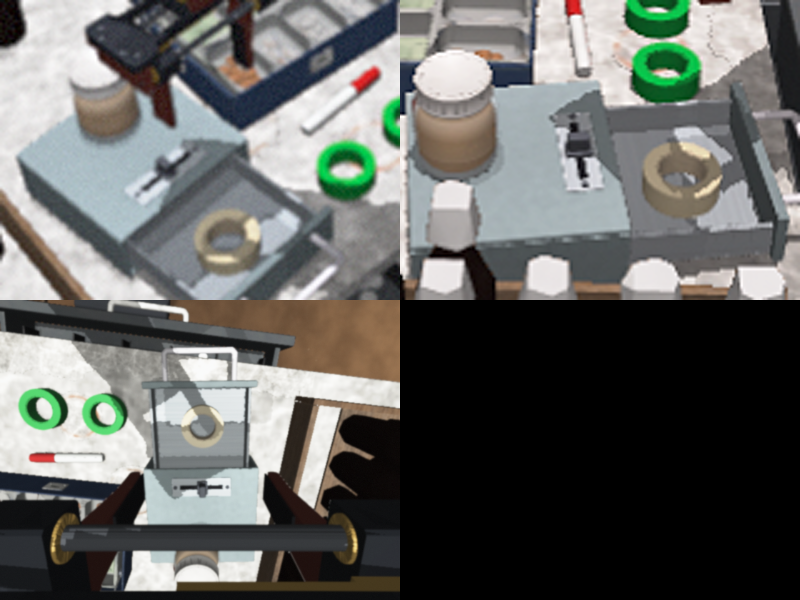

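The roll lies flat in the drawer: scene crop (228,240), side crop (682,178), wrist crop (202,425). Now I'll shut the drawer by pushing on the bar with the fingers closed.

drive_tool([
  [0.05,-0.001,0],
  [0.1,-0.002,0],
  [0.143,-0.002,0],
  [0.143,-0.002,0],
  [0.143,-0.002,0.05],
  [0.143,-0.002,0.1],
  [0.143,-0.002,0.15],
  [0.143,-0.002,0.19],
  [0.143,-0.002,0.215],
  [0.143,-0.002,0.223],
  [0.143,-0.002,0.223],
], spin=[0,0,0,0,0,0,0,0,0,0,0], claw=0.0)

```text
time_s: 16.0
tool_pos: [300.8, 331.7, 30.5]
orientation: [[-0.993, -0.119, -0.003], [-0.119, 0.993, -0.003], [0.003, -0.003, -1.0]]
force: [-0.4, -0.4, 0.8]
grip_width: 0.015
grasp_force: 0.0
```

drive_tool([
  [-0.01,0,0],
  [-0.02,0,0],
  [-0.03,0,0],
  [-0.04,0,0],
  [-0.05,0,0],
  [-0.06,0,0],
  [-0.07,0,0],
  [-0.08,0,0],
  [-0.09,0,0],
  [-0.1,0,0],
  [-0.11,0,0],
  [-0.12,0,0],
  [-0.125,0,0],
  [-0.125,0,0],
], spin=[0,0,0,0,0,0,0,0,0,0,0,0,0,0])

```text
time_s: 17.4
tool_pos: [426.6, 347.7, 32.2]
orientation: [[-0.993, -0.119, 0.001], [-0.119, 0.993, 0.0], [-0.001, 0.0, -1.0]]
force: [-0.2, 0.3, 0.3]
grip_width: 0.006
grasp_force: 0.0
```

drive_tool([
  [-0.003,0,0],
  [-0.006,0,0],
  [-0.009,0,0],
  [-0.009,0,0],
], spin=[0,0,0,0])

```text
time_s: 17.8
tool_pos: [434.8, 348.7, 32.2]
orientation: [[-0.993, -0.119, 0.0], [-0.119, 0.993, 0.0], [-0.0, 0.0, -1.0]]
force: [-0.5, 0.5, 0.3]
grip_width: 0.006
grasp_force: 0.1
```

drive_tool([
  [-0.002,0,0],
  [-0.004,0,0],
  [-0.005,0,0],
], spin=[0,0,0])

```text
time_s: 18.1
tool_pos: [439.1, 349.2, 32.1]
orientation: [[-0.993, -0.119, -0.001], [-0.119, 0.993, -0.0], [0.001, -0.0, -1.0]]
force: [-5.9, 0.8, 2.2]
grip_width: 0.002
grasp_force: 2.7
```

drive_tool([
  [-0.002,0,0],
  [-0.003,0,0],
], spin=[0,0])

```text
time_s: 18.3
tool_pos: [439.3, 349.1, 32.1]
orientation: [[-0.993, -0.118, -0.006], [-0.118, 0.993, -0.002], [0.006, -0.001, -1.0]]
force: [-16.4, 2.3, 10.8]
grip_width: 0.007
grasp_force: 8.3
```

The drawer has reached its stop where expected. I'll back off, rise and check.

drive_tool([
  [0.01,0,0],
  [0.03,0,0],
  [0.05,0,0],
  [0.05,0,-0.05],
  [0.05,0,-0.1],
  [0.05,0,-0.15],
  [0.05,0,-0.2],
  [0.05,0,-0.22],
  [0.05,0,-0.22],
], spin=[0,0,0,0,0,0,0,0,0])

```text
time_s: 19.2
tool_pos: [394.7, 345.1, 256.1]
orientation: [[-0.993, -0.119, 0.007], [-0.119, 0.993, 0.005], [-0.007, 0.004, -1.0]]
force: [0.3, 0.2, -0.4]
grip_width: 0.004
grasp_force: 0.0
```

```bash
python3 - <<'E'
from h import *
w=shot("wrist","w6.png");s=shot("scene","s6.png");d=shot("side","d6.png");o=robot.get_obs()
print(o["time_s"],o["tool_pos"],o["force"])
d0=cv2.imread('pics/side0.png')
f=lambda i:cv2.resize(i,(400,300),interpolation=cv2.INTER_CUBIC)
cv2.imwrite('pics/m6.png',np.vstack([np.hstack([f(d0[250:340,215:335]),f(d[250:340,215:335])]),np.hstack([f(w),f(s)])]))
E
```

```text
19.35 [392.23839454 343.11500933 250.96363249] [ 0.68927803 -0.35960292 -0.3517522 ]
```

View pics/m6.png

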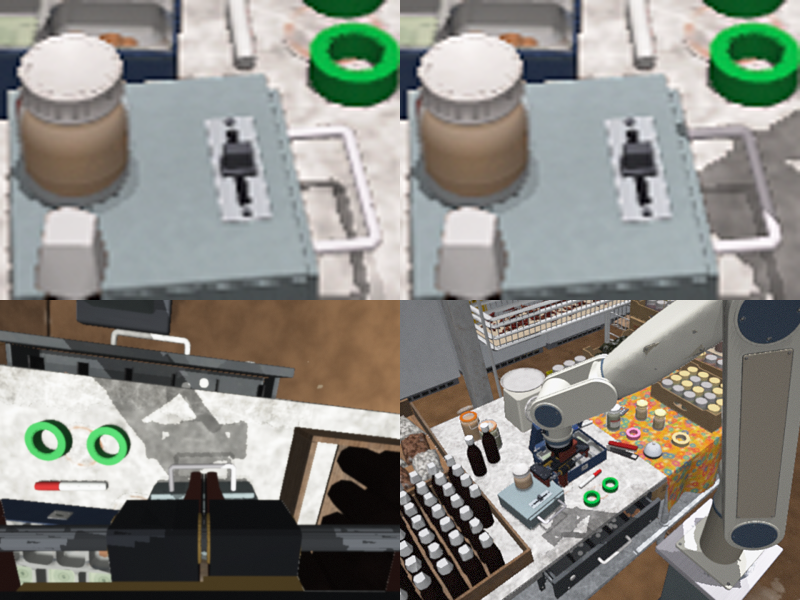

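The side view before and after shows the handle in the same place (column about 370 of each crop), so the drawer is shut. The jars and the marker have not moved.

```bash
python3 -c "
from station import robot
print(robot.finish_job())"
```

```text
the job is handed in; nothing more can be done
None
```

I put the small roll flat in the drawer and pushed the drawer shut; it was not held when I pulled it, so I left the catch alone. I handed the job in at about 19 s, and no verdict was returned.

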